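# Drip tray back under the dish rack

## Task

Slide the grey drip tray back under the loaded dish rack: push it along the worktop with the fingertips, without lifting or tipping it, through the gap between the two rubber-sleeved legs at the rack's open end, in front of which the tray lies, until it is fully home against the crossbar at the rack's other end. Do not knock the rack, and leave everything else on the worktop where it stands.

Things in the scene. Friction and masses are not known exactly. Their poses are not given: they have to be found in the camera images.
- tray: the drip tray: open shallow grey plastic tray, 160 mm wide (own x), 280 long (own y), 30 high, upright walls 4 thick, corners rounded to 14 radius, both ends alike. Origin: centre of its underside, z up. Loose, 0.3 to 0.6 kg, 1.5 to 4 N to slide. It starts before the rack's open end, up to 25 mm off its centre line and 15 degrees askew, own y roughly along the rack's
- rack: chrome wire dish rack loaded with plates and cups; does not shift. Origin on the worktop midway between its four legs, z up; the tray goes in along its own +y. Black rubber leg sleeves 16 mm in diameter, 48 high, at x = +-91, y = +-115 mm. Wire basket on the legs from 58 to 154 mm height, within 97 mm of the origin in x and 120 in y; plates up to 255 mm high
- rack_gap (a point): point on the worktop midway between the two open-end legs (rack x = 0, y = -115 mm), where the tray enters; the clear gap between the sleeves is 166 mm, against 160 mm of tray. Axes as the rack's
- rack_stop (a point): middle of the steel crossbar (8 mm thick, 14 mm above the worktop) that joins the far legs (rack x = 0, y = +115 mm). The tray's leading end stops against it: tray origin then at rack x = 0, y = -29 mm, its outer end 54 mm out in front of rack_gap. Axes as the rack's
- oil: green glass bottle of cooking oil with a white cap, 60 mm across, 200 tall; origin at the centre of its underside. Bystander
- mug: white mug, 82 mm across, 92 tall; origin at the centre of its underside. Bystander
- sponge: yellow sponge block, 70 x 110 x 35 mm; origin at the centre of its underside. Bystander
- brush: flat pastry brush lying flat, about 0.2 m long along its own x; origin under its middle. Bystander
- honey: amber honey jar with brass lid, 72 mm across, 95 tall; origin at the centre of its underside. Bystander
- pear: green pear standing upright, 68 mm across, 88 tall; origin at the centre of its underside. Bystander
- spoon: wooden spoon lying flat, about 0.2 m long along its own x; origin under its middle. Bystander
- tub: clear plastic food tub without lid, 140 x 190 x 70 mm; origin at the centre of its underside. Bystander

How it is judged:
By the outcome, as a careful person would: the job done as asked, in the order asked, and still so for the second after the job is handed in, with the robot touching nothing.
It also fails if it takes over 72 s, if anything falls off the work surface, if the arm or the gripper's body presses on something with over 40 N, if the wrist force passes 120 N, or if a joint passes its speed limit or range.

## Robot

A 6-joint arm with a two-finger parallel gripper is mounted at the origin on the work surface. World frame = base frame: x ahead of the robot, y to its left, z up, the work surface at z = 0. Lengths are in mm, angles in rad, forces in N, time in s.
With the tool pointing down it reaches from about 425 to 950 mm from the base axis. Payload 3.5 kg.
Tool frame: the origin (TCP) lies between the finger pads; the fingertips stand bot.tip_reach ahead of it and the grasp point (between the pads) lies 2 mm behind it (bot.tip_reach is the distance from the TCP to the fingertips, in mm); z points along the fingers, y is the line along which they close (so a half turn about z gives the same grasp; the last joint's range is limited). The gripper opens to 85 mm and grips with 20 to 120 N. Pads are 22 mm wide; open, the fingers measure 114 mm over their backs; the gripper's body (76 mm by 85 mm) begins 54 mm behind the grasp point. The pads swing forward as they close: fully open they stand 13 mm farther back than shut.
Start: joints at [1.196, 0.286, 1.577, -0, 1.279, -0.15], TCP at [150.429, 658.01, 221.825] pointing down, gripper open.
Joint ranges: [-2.77, 2.77], [-0.9, 2.22], [0.21, 2.48], [-1.53, 4.67], [0.24, 2.81], [-2.84, 2.84]. Speed limits (rad/s): [2.79, 2.79, 3.14, 3.14, 3.14, 3.14].

## Interface

Orientations are given as a unit quaternion [w, x, y, z].
In Python, from workcell import monitor, viewer, job, bot gives the robot as it stands.
- The arm moves only by the tool play_rows, never from a script. Its argument "commands" is one flat list of numbers, 7 for each row, row after row: the closure, from 0 (fully open) to 1 (shut), then the shift along the tool's x, y, z scaled (see below), then the turn, a rotation vector about the tool's x, y, z scaled (see below). A call has 1 to 12 rows; each row shifts and turns the commanded pose from where the row before left it, along the tool's axes as they then stand; what a row does not reach is not made up. The controller multiplies each number of a shift by 40 mm and each number of a turn by 4 degrees. A row lasts 1/10 s, in which the tool goes at most 50 mm and 8.59 degrees, less where a joint would pass 70% of its speed; a pose out of reach is approached as far as the arm can. A call with a number of a shift or a turn outside -1 to 1 is refused whole. A call with a gripper value outside its range is refused whole. The fingers move at their own pace and stop on an object; "grip_force" is the grip in N (left out, the last holds). Time passes only in rows, so rows that do not move let the fingers close. It gives the time, the measured TCP pose, the force, the opening and the grip force at its end, in the units of the state.
- monitor.sense(): the state, without advancing time (a new reading comes with each control period).
- viewer.camera(name): name is "scene" or "top"; returns a dict with "img" (420x560x3 uint8, red, green, blue), "camera_matrix" (3x3 intrinsics, pixels), "dist_coeffs" ([k1, k2, p1, p2, k3] as OpenCV has them; the pictures are not rectified), "R" (3x3) and "t" (3): a world point X has camera coordinates R X + t. Camera axes: x right, y down, z forward; pixel columns grow to the right and rows downward; lengths in mm; the calibration is good to about 2 mm. A picture is of the moment at which its call begins. There is no depth.
- job.close_job(): hands the job in; it is judged then, once.
The state is a dict: "t": time; "joint_positions": joint angles; "qd": joint speeds; "joint_torque": joint torques, N m; "ee_pos": TCP position; "eef_rot": TCP orientation; "wrist_force": force on the tool from outside, world axes, zero at the start; "ft_torque": the same for the moment, N m; "gripper_width": finger opening in mm; "finger_force": force on a finger pad.
Only numpy, scipy, OpenCV 4.12 (cv2) and the standard library are available. Lean on these libraries where they do the work, as an engineer would, in place of code of your own. Each camera call takes 0.05 s, during which the arm holds its last target. There are 200 camera calls.

## Working session

There is one attempt and no reset: what is moved stays moved. The work goes in short steps, Python scripts to look and compute and a tool call to move; the robot and the scene stay as the last step left them, time stands still between calls to the robot, and variables do not carry over. Pictures are saved under pics/ and viewed, at most 10 in all, crops included, and the job is handed in when it is done.

Besides the shell and the picture viewer there is one more tool, called after "Emit:" as a command line: name --argument value ..., lists and objects as JSON in quotes. play_rows: Moves the arm, as the interface text tells. Its arguments: {"type":"object","properties":{"commands":{"type":"array"},"grip_force":{"type":"number"}},"required":["commands"]}

```bash
mkdir -p pics; ls
python3 - <<'E'
from workcell import monitor, viewer, job, bot
import cv2
print(bot.tip_reach); s=monitor.sense(); print(s)
for n in("scene","top"):
    c=viewer.camera(n); cv2.imwrite(f"pics/{n}0.png",c["img"][:,:,::-1]); print(n,c["camera_matrix"],c["dist_coeffs"],c["R"],c["t"])
E
```

```text
pics
17.0
{'t': 0.0, 'joint_positions': array([ 1.19598299e+00,  2.87207811e-01,  1.57816038e+00, -1.28666342e-05,
        1.27859682e+00, -1.50030072e-01]), 'qd': array([-2.76268583e-04,  5.41316252e-04, -1.81549375e-03,  4.21585658e-05,
        3.06676553e-04, -5.77150482e-05]), 'joint_torque': array([ 7.72631065e-04, -4.05967641e+01, -2.92635351e+01, -1.07220967e-04,
        5.74047255e-03, -8.53538637e-06]), 'ee_pos': array([150.19938505, 657.38738587, 220.42810183]), 'eef_rot': array([-3.01770182e-04,  1.12153232e-01,  9.93690216e-01, -1.14716388e-03]), 'wrist_force': array([ 1.00389976, -0.13135307, -0.38286297]), 'ft_torque': array([-0.04656938, -0.06691738, -0.01648062]), 'finger_force': 0.0, 'gripper_width': 85.14156928562262}
scene [[492.7995049    0.         275.117878  ]
 [  0.         492.7995049  219.12800642]
 [  0.           0.           1.        ]] [-0.03866192  0.          0.          0.          0.        ] [[-0.63099011  0.77555567 -0.01910207]
 [ 0.54696908  0.4272814  -0.7198996 ]
 [-0.55016026 -0.46469777 -0.69381531]] [ 305.01290057 -284.83585591 1879.62650702]
top [[441.90466595   0.         277.67918069]
 [  0.         441.90466595 218.75299897]
 [  0.           0.           1.        ]] [0.02573128 0.         0.         0.         0.        ] [[ 0.02721769 -0.99948554  0.01696606]
 [-0.99404682 -0.02885302 -0.1050639 ]
 [ 0.10549938 -0.01400546 -0.99432074]] [  14.32478249  565.5689899  1299.43011376]
```

View pics/scene0.png

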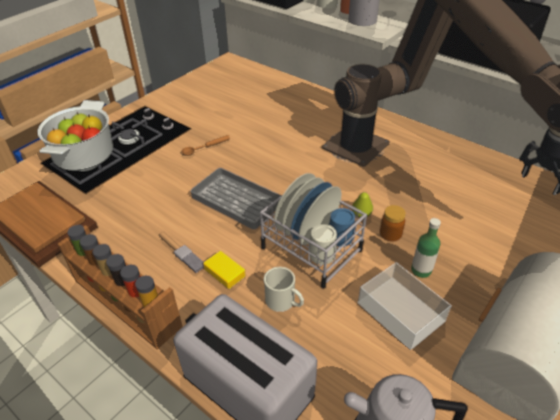

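View pics/top0.png

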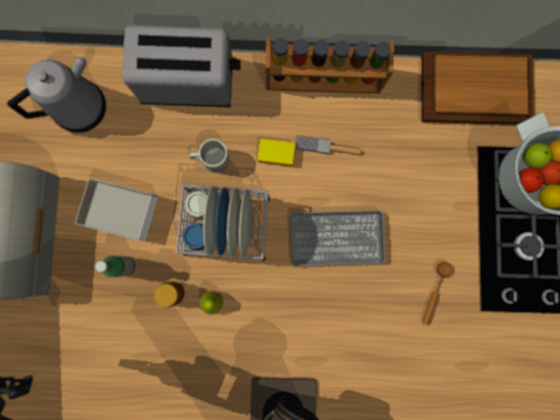

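The scene view shows the tray at about (237,197), with the rack at (313,230). In the top view the tray is at (338,238), and to its left is the rack at (223,222), with the open end facing the tray. I'll enlarge both views to measure.

```bash
cat > h.py <<'E'
from workcell import monitor, viewer, job, bot
import cv2, numpy as np
def cam(n):
    c=viewer.camera(n); return c
def ray(c,px,z):
    u=cv2.undistortPoints(np.array(px,float).reshape(-1,1,2),c["camera_matrix"],np.array(c["dist_coeffs"])).reshape(-1,2)
    R=np.array(c["R"]);C=-R.T@c["t"]; d=np.c_[u,np.ones(len(u))]@R
    return C+d*((z-C[2])/d[:,2])[:,None]
def proj(c,X):
    return cv2.projectPoints(np.array(X,float).reshape(-1,1,3),cv2.Rodrigues(np.array(c["R"]))[0],np.array(c["t"],float),c["camera_matrix"],np.array(c["dist_coeffs"]))[0].reshape(-1,2)
def crop(c,x0,y0,w,h,f,name):
    cv2.imwrite(name,cv2.resize(c["img"][y0:y0+h,x0:x0+w,::-1],None,fx=f,fy=f,interpolation=cv2.INTER_CUBIC))
E
python3 - <<'E'
from h import *
import pickle
d={n:cam(n) for n in("top","scene")}; pickle.dump(d,open("c0.pkl","wb"))
crop(d["top"],165,170,230,110,3.4,"pics/t1.png"); crop(d["scene"],180,165,200,130,4,"pics/s1.png")
print(ray(d["top"],[[290,212],[383,211],[384,264],[292,267],[180,186],[268,186],[266,261],[178,258]],0).round(0))
E
```

```text
[[ 590.   -8.    0.]
 [ 602. -295.    0.]
 [ 439. -298.    0.]
 [ 422.  -18.    0.]
 [ 661.  334.    0.]
 [ 669.   63.    0.]
 [ 438.   62.    0.]
 [ 440.  329.    0.]]
```

View pics/t1.png

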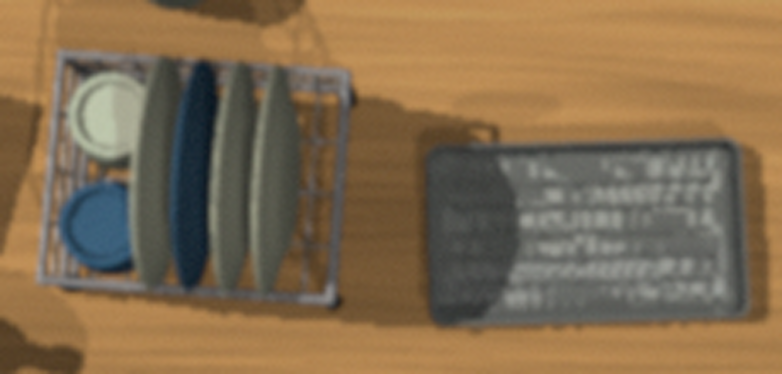

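View pics/s1.png

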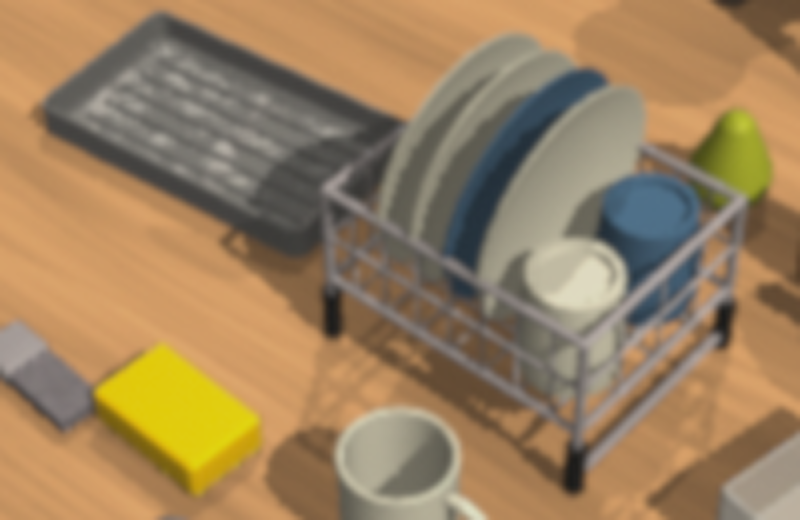

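The top crop shows the basket rim corners at crop pixels (60,52), (350,70), (335,302) and (40,283). The tray corners are near (428,148), (738,142), (749,315) and (430,325). In the scene crop, three sleeves stand at (333,335), (573,490) and (723,345). I'll fit both poses from these.

```bash
cat >> h.py <<'E'
from scipy.optimize import least_squares
from scipy.ndimage import map_coordinates, gaussian_filter
def tf(p,X):
    c,s=np.cos(p[2]),np.sin(p[2]); X=np.array(X,float)
    return np.c_[p[0]+c*X[:,0]-s*X[:,1],p[1]+s*X[:,0]+c*X[:,1],X[:,2]]
def rrect(hx,hy,r,z,n=40):
    P=[]
    t=np.linspace(-1,1,n)
    for s in(-1,1):
        P+= [(s*hx,y*(hy-r),z) for y in t]+[(x*(hx-r),s*hy,z) for x in t]
    for sx in(-1,1):
        for sy in(-1,1):
            for a in np.linspace(0,np.pi/2,8): P.append((sx*(hx-r+r*np.cos(a)),sy*(hy-r+r*np.sin(a)),z))
    return P
E
python3 - <<'E'
from h import *
import pickle
d=pickle.load(open("c0.pkl","rb"));T,S=d["top"],d["scene"]
def t(px):return np.array(px)/3.4+[165,170]
def s(px):return np.array(px)/4+[180,165]
rt=t([[60,52],[350,70],[335,302],[40,283]]); RT=[(97,120,154),(97,-120,154),(-97,-120,154),(-97,120,154)]
rs=s([[325,187],[583,345],[745,198],[333,335],[573,488],[723,345]]); RS=[(97,-120,154),(97,120,154),(-97,120,154),(91,-115,0),(91,115,0),(-91,115,0)]
f=lambda p:np.r_[(proj(T,tf(p,RT))-rt).ravel(),(proj(S,tf(p,RS))-rs).ravel()]
r=least_squares(f,[550,200,0],x_scale=[10,10,.05]); print("rack",r.x,r.fun.reshape(-1,2).round(1).tolist())
rT=least_squares(lambda p:f(p)[:8],r.x,x_scale=[10,10,.05]).x;rS=least_squares(lambda p:f(p)[8:],r.x,x_scale=[10,10,.05]).x;print(rT,rS)
tt=t([[428,148],[738,142],[749,315],[430,325]]); TT=[(80,140,30),(80,-140,30),(-80,-140,30),(-80,140,30)]
# note rounded
q=least_squares(lambda p:(proj(T,tf(p,TT))-tt).ravel(),[510,-150,0],x_scale=[10,10,.05]);print("tray",q.x,q.fun.reshape(-1,2).round(1).tolist())
p0=q.x
pickle.dump((r.x,q.x),open("p.pkl","wb"))
# overlays
def ov(c,x0,y0,w,h,F,name,rk,tr):
    im=cv2.resize(c["img"][y0:y0+h,x0:x0+w,::-1],None,fx=F,fy=F,interpolation=cv2.INTER_CUBIC)
    a=np.linspace(0,2*np.pi,40)
    pts=[(tf(tr,rrect(80,140,14,30)),(0,0,255)),(tf(tr,rrect(80,140,14,0)),(255,0,255)),(tf(rk,rrect(97,120,5,154)),(0,255,0))]
    for x in(-91,91):
        for y in(-115,115):
            for z in(0,48): pts.append((tf(rk,np.c_[x+8*np.cos(a),y+8*np.sin(a),a*0+z]),(255,255,0)))
    for P,col in pts:
        for u in proj(c,P): cv2.circle(im,tuple(int(v) for v in ((u-[x0,y0]+.5)*F-.5).round()),0,col,-1)
    return im
a=ov(T,165,170,230,110,3.4,"",r.x,q.x);b=ov(S,180,165,200,90,3.9,"",r.x,q.x)[:, :782]
a=a[:,:780];b=b[:,:780]
cv2.imwrite("pics/o1.png",np.vstack([a,b])[:600])
import math
g=lambda p:(p[0]+115*math.sin(p[2]),p[1]-115*math.cos(p[2]))
dr=np.array(q.x[:2])-r.x[:2];th=r.x[2];print("tray in rack",dr@[np.cos(th),np.sin(th)],dr@[-np.sin(th),np.cos(th)],np.degrees(q.x[2]-th))
E
```

```text
rack [ 5.39825288e+02  1.85146280e+02 -3.74390548e-02] [[-2.6, -1.9], [-0.3, -1.3], [-0.7, 1.3], [-3.1, 1.2], [-3.5, -0.9], [-0.1, 0.1], [1.1, -2.2], [-0.7, -1.3], [-0.6, -1.0], [-1.6, -1.5]]
[ 5.39534256e+02  1.80632009e+02 -3.47312171e-02] [ 5.41012757e+02  1.89711206e+02 -4.84248287e-02]
tray [ 5.11542909e+02 -1.50564253e+02  5.29751963e-02] [[-0.8, -0.7], [0.6, -1.2], [0.1, 1.2], [0.1, 0.6]]
tray in rack -15.696811423840751 -336.53389924836415 5.180354995748915
```

View pics/o1.png

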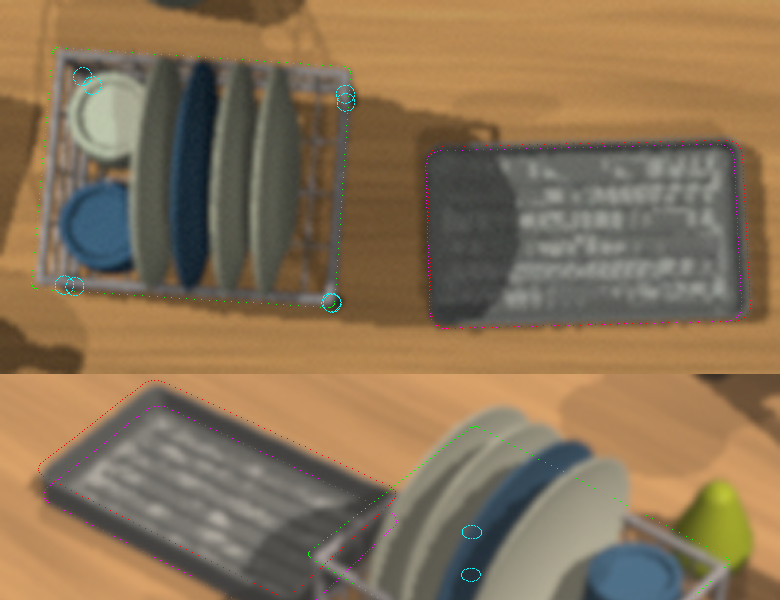

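The overlay shows the assumed rim outline is slightly too large, at about 8 crop pixels in rack y. The tray rim in the scene view is about 5 crop pixels up and left of the image. I'll refit with the rim size free and the tray silhouettes from both views.

```bash
cat >> h.py <<'E'
def mask(c,box):
    h=cv2.cvtColor(c["img"],cv2.COLOR_RGB2HSV); m=((h[...,1]<95)&(h[...,2]<190)).astype(np.uint8)
    b=np.zeros_like(m);x0,y0,x1,y1=box;b[y0:y1,x0:x1]=1;m*=b
    m=cv2.morphologyEx(m,cv2.MORPH_OPEN,np.ones((3,3)))
    n,l,st,_=cv2.connectedComponentsWithStats(m);k=1+np.argmax(st[1:,4]);return (l==k).astype(np.uint8)
def sil(c,p):
    P=np.vstack([proj(c,tf(p,rrect(80,140,14,z))) for z in(0,30)]).astype(np.float32)
    return cv2.convexHull(P)
def cres(c,p,pts):
    H=sil(c,p); return np.array([cv2.pointPolygonTest(H,(float(u),float(v)),True) for u,v in pts])
E
python3 - <<'E'
from h import *
import pickle
d=pickle.load(open("c0.pkl","rb"));T,S=d["top"],d["scene"];_,q=pickle.load(open("p.pkl","rb"))
def t(px):return np.array(px)/3.4+[165-.35,170-.35]
def s(px):return np.array(px)/4+[180-.4,165-.4]
sg=np.array([[1,1],[1,-1],[-1,-1],[-1,1]])
rt=t([[62,54],[348,71],[333,300],[42,282]])
rs=s([[327,189],[583,346],[743,200]]);ss=s([[333,313],[574,467],[724,324]])
def f(p):
    R=np.c_[sg*p[3:5],[152]*4]
    return np.r_[(proj(T,tf(p,R))-rt).ravel(),(proj(S,tf(p,R[[1,0,3]]))-rs).ravel(),(proj(S,tf(p,[(91,-115,24),(91,115,24),(-91,115,24)]))-ss).ravel()]
r=least_squares(f,[540,185,-.03,94,117],x_scale=[10,10,.05,5,5]);print("rack",r.x,r.fun.reshape(-1,2).round(1).tolist())
def pts(c,box):
    m=mask(c,box);cs,_=cv2.findContours(m,cv2.RETR_EXTERNAL,cv2.CHAIN_APPROX_NONE);k=max(cs,key=cv2.contourArea)
    return cv2.convexHull(k).reshape(-1,2),k.reshape(-1,2)
ht,kt=pts(T,(282,195,400,280));hs,ks=pts(S,(180,160,284,232))
print(ht.tolist());print(hs.tolist())
ks=ks[(ks[:,0]<255)&(ks[:,1]<220)]
F={'top':lambda p:cres(T,p,kt)-.5,'scene':lambda p:cres(S,p,ks)-.5}
for n,g in dict(F,both=lambda p:np.r_[F['top'](p),F['scene'](p)]).items():
    w=least_squares(g,q,loss="soft_l1",f_scale=.7,x_scale=[10,10,.05],diff_step=1e-4);print(n,w.x,np.abs(w.fun).mean())
q=w.x;dr=q[:2]-r.x[:2];th=r.x[2];print("in rack",dr@[np.cos(th),np.sin(th)],dr@[-np.sin(th),np.cos(th)],np.degrees(q[2]-th))
pickle.dump((r.x,q),open("p.pkl","wb"))
E
```

```text
rack [ 5.40821261e+02  1.85246203e+02 -3.74063431e-02  9.17459731e+01
  1.15585597e+02] [[-1.3, -0.4], [-1.1, 0.3], [-1.2, -0.2], [-1.4, -0.4], [-1.3, -0.6], [-0.1, -0.9], [-0.6, -1.3], [-0.8, -0.6], [-0.2, -0.4], [-0.8, -1.1]]
[[379, 210], [382, 212], [383, 214], [385, 249], [385, 261], [383, 263], [360, 264], [324, 265], [294, 265], [292, 263], [291, 261], [290, 239], [290, 215], [292, 213], [294, 212], [369, 210]]
[[222, 168], [229, 171], [283, 195], [283, 231], [261, 231], [252, 229], [242, 224], [202, 203], [193, 198], [192, 197], [191, 195], [191, 189], [193, 187], [198, 183], [212, 172], [216, 169], [218, 168]]
top [ 5.13371132e+02 -1.50557459e+02  5.51677653e-02] 0.3209459353875354
scene [ 5.13326698e+02 -1.44637916e+02  6.27038841e-02] 0.2719641646405776
both [ 5.13395500e+02 -1.49998441e+02  5.58719631e-02] 0.39702849555172376
in rack -14.869224116507533 -336.0357866480237 5.344453266074416
```

Emit:
play_rows --commands '[0,0,0,-1,0,0,-0.9,0,0,0,-1,0,0,-0.9,0,0,0,-1,0,0,-0.88,0,0,0,-1,0,0,0,0,0,0,-0.8,0,0,0,0,0,0,0,0,0,0]'

```text
t: 0.8
ee_pos: [150.8, 659.2, 421.3]
eef_rot: [0.002, 0.019, 1.0, 0.005]
wrist_force: [-0.1, 0.6, 0.9]
gripper_width: 85.5
finger_force: 0.0
```

```bash
cat > g.py <<'E'
from h import *
import pickle,sys
from scipy.spatial.transform import Rotation as Ro
r,q=pickle.load(open("p.pkl","rb"))
def st():
    s=monitor.sense(); w=s["eef_rot"];R=Ro.from_quat([w[1],w[2],w[3],w[0]]).as_matrix()
    th=r[2];B=np.array([[np.cos(th),np.sin(th)],[-np.sin(th),np.cos(th)]])
    e=np.array(s["ee_pos"]);pr=B@(e[:2]-r[:2])
    yaw=np.degrees(np.arctan2(R[1,1],R[0,1])-th)-90
    print("t",round(s["t"],1),"rack xy",pr.round(1),"z",round(e[2],1),"toolY yaw vs rackY",round(yaw,2),"tilt",np.degrees(np.arccos(-R[2,2])).round(2),"F",(s["wrist_force"]).round(1),"q",s["joint_positions"].round(2),"w",round(s["gripper_width"],1),bot.tip_reach)
    def to(x,y,z):
        W=B.T@np.array([x,y])+r[:2]; dv=R.T@(np.r_[W,z]-e); print("to",x,y,z,"units",(dv/40).round(3))
    return to
E
python3 - <<'E'
from g import *
to=st(); to(100,200,405); to(0,-100,405); to(-10,-336,405)
E
```

```text
t 0.8 rack xy [-407.4  459. ] z 421.3 toolY yaw vs rackY -0.01 tilt 0.67 F [-0.1  0.6  0.9] q [ 1.2   0.21  1.31 -0.    1.61 -0.34] w 85.5 17.0
to 100 200 405 units [-12.685  -6.478   0.386]
to 0 -100 405 units [-10.187 -13.978   0.294]
to -10 -336 405 units [ -9.938 -19.878   0.228]
```

Emit:
play_rows --commands '[0,-0.93,-0.54,0,0,0,0,0,-0.93,-0.54,0,0,0,0,0,-0.93,-0.54,0,0,0,0,0,-0.93,-0.54,0,0,0,0,0,-0.93,-0.54,0,0,0,0,0,-0.93,-0.54,0,0,0,0,0,-0.93,-0.54,0,0,0,0,0,-0.93,-0.54,0,0,0,0,0,-0.93,-0.54,0,0,0,0,0,-0.93,-0.54,0,0,0,0,0,-0.93,-0.54,0,0,0,0,0,-0.93,-0.54,0,0,0,0]'

```text
t: 2.0
ee_pos: [587.8, 380.9, 411.8]
eef_rot: [-0.001, 0.019, 1.0, -0.001]
wrist_force: [-0.7, 0.7, -0.9]
gripper_width: 85.2
finger_force: 0.0
```

Emit:
play_rows --commands '[0,0.1,-1,0,0,0,0,0,0.1,-1,0,0,0,0,0,0.1,-1,0,0,0,0,0,0.1,-1,0,0,0,0,0,0.1,-1,0,0,0,0,0,0.1,-1,0,0,0,0,0,0.1,-1,0,0,0,0,0,0.1,-1,0,0,0,0,0,0.1,-1,0,0,0,0,0,0.1,-1,0,0,0,0,0,0.1,-1,0,0,0,0,0,0,-1,0,0,0,0]'

```text
t: 3.2
ee_pos: [523.7, -97.2, 412.4]
eef_rot: [-0.001, 0.019, 1.0, 0.0]
wrist_force: [1.1, 0.6, 0.7]
gripper_width: 85.2
finger_force: 0.0
```

Run:
```python
from g import *
to=st(); to(20,-336,100); to(20,-336,32)
```

```text
t 3.2 rack xy [  -6.5 -282.9] z 412.4 toolY yaw vs rackY -0.02 tilt 0.1 F [1.1 0.6 0.7] q [-0.37 -0.11  1.66  0.    1.59 -1.91] w 85.2 17.0
to 20 -336 100 units [-0.677 -1.333  7.807]
to 20 -336 32 units [-0.679 -1.335  9.507]
```

Emit:
play_rows --commands '[0,-0.34,-0.65,0.8,0,0,0,0,-0.34,-0.65,0.8,0,0,0,0,0,0,1,0,0,0,0,0,0,1,0,0,0,0,0,0,1,0,0,0,0,0,0,1,0,0,0,0,0,0,1,0,0,0,0,0,0,1,0,0,0,0,0,0,1,0,0,0,0,0,0,0.5,0,0,0,0,0,0,0,0,0,0,0,0,0,0,0,0,0]'

```text
t: 4.4
ee_pos: [549.4, -148.6, 49.3]
eef_rot: [-0.001, 0.019, 1.0, 0.0]
wrist_force: [0.1, -0.3, 0.5]
gripper_width: 85.4
finger_force: 0.0
```

Run:
```python
from g import *
to=st(); to(20,-336,32)
c=cam("scene"); a=cam("top")
def z(c,x0,y0,w,h,f):return cv2.resize(c["img"][y0:y0+h,x0:x0+w,::-1],(w*f,h*f),interpolation=cv2.INTER_CUBIC)
cv2.imwrite("pics/d2.png",np.hstack([z(c,180,130,100,110,4),z(a,285,180,100,110,4)]))
```

```text
t 4.4 rack xy [  21.1 -333.3] z 49.3 toolY yaw vs rackY -0.02 tilt 0.08 F [ 0.1 -0.3  0.5] q [-0.44  0.26  1.95  0.    0.93 -1.98] w 85.4 17.0
to 20 -336 32 units [ 0.026 -0.069  0.432]
```

View pics/d2.png

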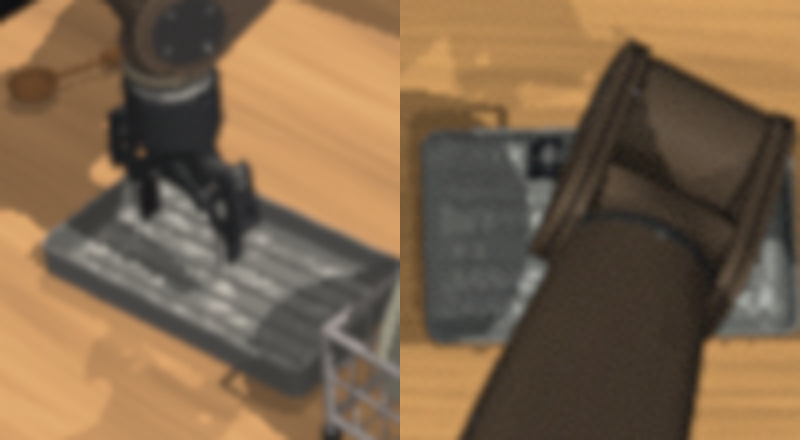

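The fingers are open above the tray. The leading tip is at scene pixel (238,194), and I'll use that to check its height.

Run:
```python
from g import *
c=pickle.load(open("c0.pkl","rb"))["scene"]
e=monitor.sense()["ee_pos"]; th=r[2]
for off in (43,50,57):
  for z in (20,32,45): print(off,z,proj(c,[[e[0]-off*np.sin(th),e[1]+off*np.cos(th),z]]).round(1))
```

```text
43 20 [[236.4 206.2]]
43 32 [[236.1 203.4]]
43 45 [[235.8 200.5]]
50 20 [[237.9 207.1]]
50 32 [[237.7 204.4]]
50 45 [[237.4 201.4]]
57 20 [[239.5 208. ]]
57 32 [[239.2 205.3]]
57 45 [[238.9 202.3]]
```

Emit:
play_rows --commands '[0,0,0,0.2,0,0,0,0,0,0,0.2,0,0,0,0,0,0,0,0,0,0,0,0,0,0,0,0,0]'

```text
t: 4.9
ee_pos: [549.6, -148.7, 33.5]
eef_rot: [-0.0, 0.019, 1.0, 0.0]
wrist_force: [-0.1, 0.0, -0.4]
gripper_width: 85.4
finger_force: 0.0
```

Run:
```python
from g import *
to=st()
c=cam("scene"); a=cam("top")
print(ray(a,[[322,219]],60))
def z(c,x0,y0,w,h,f):return cv2.resize(c["img"][y0:y0+h,x0:x0+w,::-1],(w*f,h*f),interpolation=cv2.INTER_CUBIC)
cv2.imwrite("pics/d3.png",z(c,185,140,80,75,8))
```

```text
t 4.9 rack xy [  21.3 -333.4] z 33.5 toolY yaw vs rackY -0.02 tilt 0.04 F [-0.1  0.  -0.4] q [-0.44  0.29  1.96 -0.    0.9  -1.98] w 85.4 17.0
[[564.7789517  -99.76174363  60.        ]]
```

View pics/d3.png

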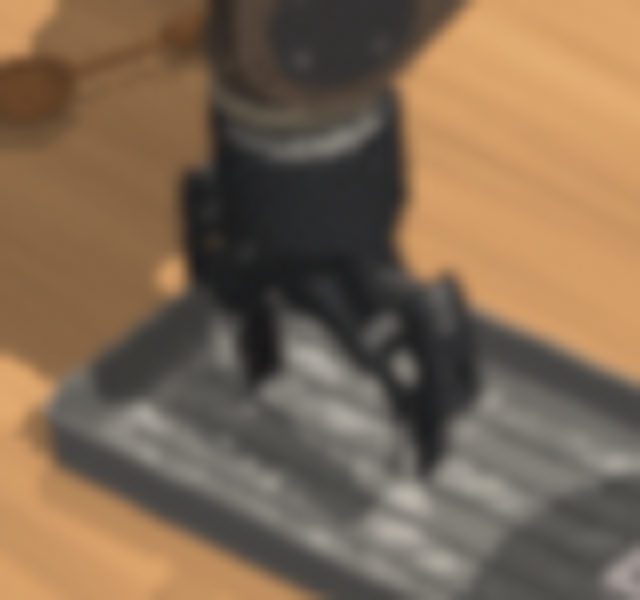

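Emit:
play_rows --commands '[0,0,0,0.2,0,0,0,0,0,0,0,0,0,0,0,0,0,0,0,0,0]'

```text
t: 5.3
ee_pos: [549.6, -148.7, 25.3]
eef_rot: [-0.0, 0.019, 1.0, 0.0]
wrist_force: [-0.2, 0.1, 0.1]
gripper_width: 85.3
finger_force: 0.0
```

Run:
```python
from g import *
to=st()
c=cam("scene")
g=c["img"][:,:,:].astype(int).sum(2)//3
print(g[185:212,232:246])
```

```text
t 5.3 rack xy [  21.2 -333.3] z 25.3 toolY yaw vs rackY -0.02 tilt 0.06 F [-0.2  0.1  0.1] q [-0.44  0.3   1.96  0.    0.88 -1.98] w 85.3 17.0
[[ 85  71  59  57  50  39  39  44  47  46  45  52  70  86]
 [ 53  48  64  78  71  46  37  43  47  46  45  51  70  91]
 [ 46  48  68  87  79  51  37  43  48  49  45  46  68  93]
 [ 48  45  62  79  75  50  37  42  48  49  44  44  68 101]
 [ 63  46  56  71  70  49  37  41  45  47  46  46  70 110]
 [ 79  51  45  54  54  41  35  38  44  47  49  51  68 108]
 [ 91  64  45  42  42  35  32  38  45  49  53  58  71  98]
 [116  91  60  45  41  34  32  37  45  53  65  81  94 104]
 [138 118  81  53  41  33  33  38  46  65  91 112 120 118]
 [134 124  95  70  51  35  34  39  52  81 112 129 130 126]
 [126 120 102  84  62  39  33  40  60  91 116 126 127 127]
 [118 110  97  88  70  43  34  44  68  98 115 120 121 124]
 [113 101  91  95  85  55  39  48  74 107 127 127 120 117]
 [119 102  94 103  98  63  42  48  75 115 143 144 129 118]
 [125 115 104 103  98  65  45  55  85 121 149 155 148 138]
 [124 128 121 107  97  71  59  71  97 125 147 158 159 158]
 [119 137 137 120 107  93  91  95 102 114 129 142 148 151]
 [105 131 142 136 131 132 128 120 113 109 110 115 122 132]
 [ 88 108 126 135 143 151 145 132 123 119 113 110 111 118]
 [ 97 111 125 129 132 139 138 131 126 124 124 121 117 113]
 [128 146 153 149 139 129 124 123 124 124 125 125 124 121]
 [150 165 170 170 162 142 125 118 118 120 124 125 126 125]
 [142 153 157 161 161 151 136 122 114 113 116 121 123 125]
 [127 131 136 139 141 144 141 135 127 116 110 112 115 117]
 [127 122 121 124 132 144 153 157 153 140 123 114 107 103]
 [138 130 120 118 124 137 153 162 163 154 137 126 111  91]
 [134 136 131 124 117 119 129 140 146 143 135 126 108  89]]
```

Emit:
play_rows --commands '[0,0,0,0.1,0,0,0,0,0,0,0,0,0,0,0,0,0,0,0,0,0]'

```text
t: 5.65
ee_pos: [549.8, -148.8, 21.6]
eef_rot: [-0.0, 0.019, 1.0, 0.0]
wrist_force: [0.5, -0.2, -0.3]
gripper_width: 85.2
finger_force: 0.0
```

Emit:
play_rows --commands '[0,0,0,0.05,0,0,0,0,0,0,0,0,0,0,0,0,0,0,0,0,0]'

```text
t: 5.95
ee_pos: [549.9, -148.8, 19.8]
eef_rot: [-0.0, 0.019, 1.0, 0.0]
wrist_force: [0.3, 0.7, -0.2]
gripper_width: 85.5
finger_force: 0.0
```

Emit:
play_rows --commands '[0,0,0,0.05,0,0,0,0,0,0,0,0,0,0,0,0,0,0,0,0,0]'

```text
t: 6.25
ee_pos: [549.8, -148.8, 17.7]
eef_rot: [-0.0, 0.019, 1.0, 0.0]
wrist_force: [0.0, 0.4, 0.4]
gripper_width: 85.5
finger_force: 0.0
```

Emit:
play_rows --commands '[0,-0.1,0,0,0,0,0,0,-0.1,0,0,0,0,0,0,-0.1,0,0,0,0,0,0,-0.1,0,0,0,0,0,0,-0.1,0,0,0,0,0,0,-0.1,0,0,0,0,0,0,-0.1,0,0,0,0,0,0,-0.1,0,0,0,0,0]'

```text
t: 7.05
ee_pos: [582.2, -150.0, 17.8]
eef_rot: [-0.0, 0.019, 1.0, 0.0]
wrist_force: [0.0, -0.4, 0.2]
gripper_width: 85.3
finger_force: 0.0
```

```bash
cat > tr.py <<'E'
from g import *
st()
T=cam("top");S=cam("scene")
def pts(c,box):
    m=mask(c,box);cs,_=cv2.findContours(m,cv2.RETR_EXTERNAL,cv2.CHAIN_APPROX_NONE);return max(cs,key=cv2.contourArea).reshape(-1,2)
def fit(b1,b2,q0,xm=255,f1=lambda k:k[:,0]>=0,f2=lambda k:k[:,0]>=0):
    kt=pts(T,b1);kt=kt[f1(kt)];ks=pts(S,b2);ks=ks[(ks[:,0]<xm)&f2(ks)]
    A=lambda p:cres(T,p,kt)-.5;B=lambda p:cres(S,p,ks)-.5
    o={}
    for n,g in dict(top=A,scene=B,both=lambda p:np.r_[A(p),B(p)]).items():
        w=least_squares(g,q0,loss="soft_l1",f_scale=.5,x_scale=[10,10,.05],diff_step=1e-4);x=w.x;o[n]=x
        dr=x[:2]-r[:2];th=r[2];print(n,"in rack",(dr@[np.cos(th),np.sin(th)]).round(1),(dr@[-np.sin(th),np.cos(th)]).round(1),np.degrees(x[2]-th).round(2),"err",np.abs(w.fun).mean().round(2))
    return o
E
python3 - <<'E'
from tr import *
fit((282,195,400,280),(180,160,284,225),q,f2=lambda k:((k[:,1]>190)|(k[:,0]<205)))
cv2.imwrite("pics/d4.png",cv2.resize(S["img"][150:240,180:290,::-1],None,fx=6,fy=6,interpolation=cv2.INTER_CUBIC))
E
```

```text
t 7.0 rack xy [  53.9 -333.5] z 17.8 toolY yaw vs rackY -0.02 tilt 0.0 F [ 0.  -0.4  0.2] q [-0.42  0.37  1.88 -0.    0.89 -1.95] w 85.3 17.0
top in rack -21.0 -337.9 12.28 err 6.06
scene in rack -14.8 -348.2 5.5 err 1.73
both in rack -18.9 -337.1 9.58 err 5.29
```

View pics/d4.png

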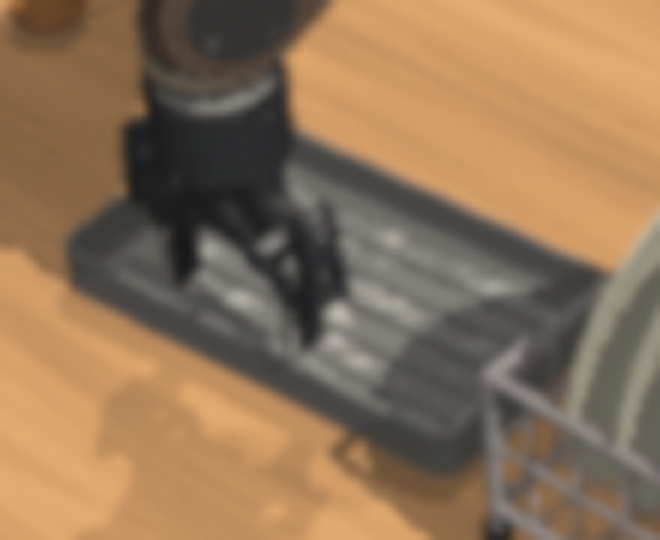

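The tip is at scene pixel (231.3,207.5), about 2 px from the near rim. The tray hasn't moved. I'll check the tip height by intersecting rays.

Run:
```python
from g import *
c=pickle.load(open("c0.pkl","rb"))["scene"]; th=r[2]
B=np.array([[np.cos(th),np.sin(th)],[-np.sin(th),np.cos(th)]])
for z in(5,14,25,35,45): print(z,B@(ray(c,[[231.3,207.5]],z)[0,:2]-r[:2]))
# near rim of tray along rack x at y=-280 in image
print("rim",proj(c,tf(q,[(80,y,30) for y in(-60,0,50)])), "inner",proj(c,tf(q,[(76,50,30)])))
```

```text
5 [  27.30856129 -311.71600374]
14 [  33.79079464 -304.21946944]
25 [  41.7135243  -295.05703863]
35 [  48.9160058  -286.72755608]
45 [  56.1184873  -278.39807353]
rim [[205.06279067 198.57358906]
 [218.85476005 205.54829836]
 [230.70477311 211.54003619]] inner [[231.5004204  210.84044325]]
```

The wrist feels nothing, and the ray puts the tips at about z 40, so they are passing above the rim. I'll back off and feel downward.

Emit:
play_rows --commands '[0,0.3,0,0,0,0,0,0,0.3,0,0,0,0,0,0,0,0,0.1,0,0,0,0,0,0,0.05,0,0,0,0,0,0,0,0,0,0,0,0,0,0,0,0,0]'

```text
t: 7.75
ee_pos: [558.1, -149.2, 11.9]
eef_rot: [0.0, 0.019, 1.0, -0.0]
wrist_force: [-0.7, -0.6, 0.0]
gripper_width: 85.1
finger_force: 0.0
```

Emit:
play_rows --commands '[0,0,0,0.05,0,0,0,0,0,0,0.05,0,0,0,0,0,0,0,0,0,0]'

```text
t: 8.05
ee_pos: [557.7, -149.0, 7.4]
eef_rot: [-0.0, 0.019, 1.0, 0.0]
wrist_force: [0.5, 0.6, -0.3]
gripper_width: 85.5
finger_force: 0.0
```

Emit:
play_rows --commands '[0,0,0,0.05,0,0,0,0,0,0,0.05,0,0,0,0,0,0,0,0,0,0]'

```text
t: 8.35
ee_pos: [557.6, -149.0, 3.4]
eef_rot: [-0.0, 0.019, 1.0, 0.0]
wrist_force: [-0.9, 0.4, -0.5]
gripper_width: 85.6
finger_force: 0.0
```

Emit:
play_rows --commands '[0,0,0,0.05,0,0,0,0,0,0,0.05,0,0,0,0,0,0,0,0,0,0]'

```text
t: 8.65
ee_pos: [557.6, -149.0, -0.5]
eef_rot: [-0.0, 0.019, 1.0, 0.0]
wrist_force: [-0.4, -0.4, 0.4]
gripper_width: 85.4
finger_force: 0.0
```

Emit:
play_rows --commands '[0,0,0,0.05,0,0,0,0,0,0,0.05,0,0,0,0,0,0,0,0,0,0]'

```text
t: 8.95
ee_pos: [557.6, -149.0, -4.6]
eef_rot: [-0.0, 0.019, 1.0, 0.0]
wrist_force: [0.0, 0.2, -0.8]
gripper_width: 85.8
finger_force: 0.0
```

Run:
```python
from tr import *
cv2.imwrite("pics/d5.png",cv2.resize(S["img"][160:220,190:270,::-1],None,fx=8,fy=8,interpolation=cv2.INTER_CUBIC))
```

```text
t 8.9 rack xy [  29.3 -333.4] z -4.6 toolY yaw vs rackY -0.02 tilt 0.04 F [ 0.   0.2 -0.8] q [-0.44  0.37  1.94 -0.    0.83 -1.97] w 85.8 17.0
```

View pics/d5.png

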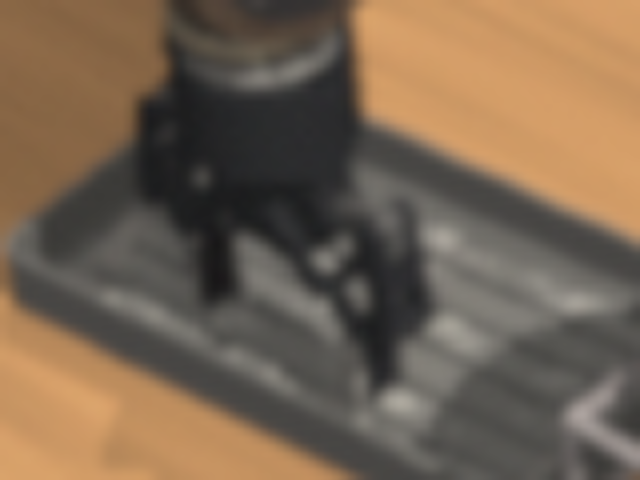

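The leading tip is at scene pixel (237.5,208.7), which puts it at about z 20, below the rim. I'll go a little lower and then push sideways.

Emit:
play_rows --commands '[0,0,0,0.05,0,0,0,0,0,0,0.05,0,0,0,0,0,0,0,0,0,0]'

```text
t: 9.35
ee_pos: [557.6, -149.0, -8.6]
eef_rot: [-0.0, 0.019, 1.0, 0.0]
wrist_force: [-0.4, 0.1, -0.8]
gripper_width: 85.6
finger_force: 0.0
```

Emit:
play_rows --commands '[0,0,0,0.05,0,0,0,0,0,0,0,0,0,0,0,0,0,0,0,0,0]'

```text
t: 9.65
ee_pos: [557.8, -149.1, -10.3]
eef_rot: [-0.0, 0.019, 1.0, 0.0]
wrist_force: [-0.0, -0.3, -0.3]
gripper_width: 85.3
finger_force: 0.0
```

Emit:
play_rows --commands '[0,-0.1,0,0,0,0,0,0,-0.1,0,0,0,0,0,0,-0.1,0,0,0,0,0,0,-0.1,0,0,0,0,0]'

```text
t: 10.05
ee_pos: [573.8, -149.8, -10.2]
eef_rot: [-0.001, 0.018, 1.0, 0.0]
wrist_force: [-6.4, -1.2, 4.5]
gripper_width: 85.5
finger_force: 2.9
```

Emit:
play_rows --commands '[0,-0.1,0,0,0,0,0,0,-0.1,0,0,0,0,0]'

```text
t: 10.25
ee_pos: [580.5, -150.0, -10.2]
eef_rot: [-0.003, 0.018, 1.0, 0.0]
wrist_force: [-5.7, -1.1, 5.0]
gripper_width: 85.5
finger_force: 3.0
```

Emit:
play_rows --commands '[0,-0.1,0,0,0,0,0,0,-0.1,0,0,0,0,0,0,-0.1,0,0,0,0,0,0,0,0,0,0,0,0]'

```text
t: 10.65
ee_pos: [593.6, -150.5, -10.2]
eef_rot: [-0.001, 0.018, 1.0, 0.0]
wrist_force: [-3.0, -0.7, 2.3]
gripper_width: 85.3
finger_force: 1.4
```

Emit:
play_rows --commands '[0,0.2,0,0,0,0,0,0,0.2,0,0,0,0,0,0,0,0,-1,0,0,0,0,0,0,-1,0,0,0,0,0,0,-1,0,0,0,0,0,0,-1,0,0,0,0,0,-1,-0.3,0,0,0,0,0,-1,-0.3,0,0,0,0,0,-1,0,0,0,0,0,0,-1,0,0,0,0,0,0,-1,0,0,0,0,0,0,0,0,0,0]'

```text
schema error: expected a multiple of 7 numbers
```

Run:
```python
from tr import *
fit((282,195,400,280),(180,160,284,225),q)
cv2.imwrite("pics/d6.png",np.hstack([cv2.resize(S["img"][130:240,170:270,::-1],None,fx=4,fy=4,interpolation=cv2.INTER_CUBIC),cv2.resize(T["img"][180:290,290:390,::-1],None,fx=4,fy=4,interpolation=cv2.INTER_CUBIC)]))
```

```text
t 10.7 rack xy [  65.3 -333.6] z -10.2 toolY yaw vs rackY 0.03 tilt 0.1 F [-3.  -0.7  2.3] q [-0.41  0.44  1.85 -0.    0.85 -1.95] w 85.3 17.0
top in rack -0.4 -331.1 3.3 err 5.85
scene in rack 0.7 -365.5 -0.35 err 3.13
both in rack -0.6 -331.6 3.25 err 5.27
```

Emit:
play_rows --commands '[0,0.2,0,0,0,0,0,0,0.2,0,0,0,0,0,0,0,0,-1,0,0,0,0,0,0,-1,0,0,0,0,0,0,-1,0,0,0,0,0,0.2,-1,0,0,0,0,0,0.2,-1,0,0,0,0,0,0.2,-1,0,0,0,0,0,0.2,-1,0,0,0,0,0,0.2,-1,0,0,0,0,0,0,0,0,0,0,0]'

```text
schema error: expected a multiple of 7 numbers
```

Run:
```python
from tr import *
fit((282,195,400,280),(180,160,284,225),q)
cv2.imwrite("pics/d6.png",np.hstack([cv2.resize(S["img"][130:240,170:270,::-1],None,fx=4,fy=4,interpolation=cv2.INTER_CUBIC),cv2.resize(T["img"][180:290,290:390,::-1],None,fx=4,fy=4,interpolation=cv2.INTER_CUBIC)]))
```

```text
t 10.8 rack xy [  65.3 -333.6] z -10.2 toolY yaw vs rackY 0.01 tilt 0.05 F [-2.7 -1.3  1.2] q [-0.41  0.44  1.85 -0.    0.85 -1.95] w 84.9 17.0
top in rack 0.7 -332.8 17.32 err 6.84
scene in rack 0.6 -365.6 -0.47 err 3.13
both in rack -0.4 -331.6 2.99 err 5.89
```

View pics/d6.png

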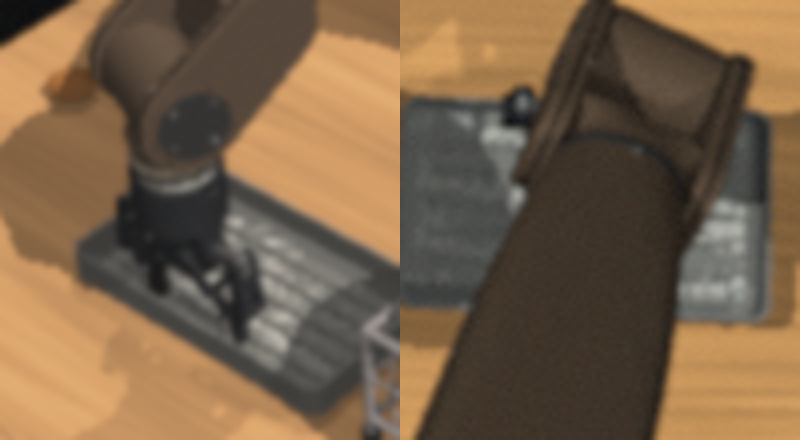

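The tray has moved +x and squared up: its near rim in the scene crop is straight along the fingers. My row list was malformed, so I'll resend the retreat.

Emit:
play_rows --commands '[0,0.2,0,0,0,0,0,0,0.2,0,0,0,0,0,0,0,0,-1,0,0,0,0,0,0,-1,0,0,0,0,0,0,-1,0,0,0,0,0.2,-1,0,0,0,0,0,0.2,-1,0,0,0,0,0,0.2,-1,0,0,0,0,0,0.2,-1,0,0,0,0,0,0.2,-1,0,0,0,0,0,0,-0.5,0,0,0,0,0,0,0,0,0,0,0]'

```text
t: 12.05
ee_pos: [529.0, -370.6, 109.9]
eef_rot: [0.001, 0.021, 1.0, -0.0]
wrist_force: [0.5, 0.9, -0.1]
gripper_width: 85.3
finger_force: 0.0
```

Run:
```python
from tr import *
fit((282,195,387,280),(180,160,284,225),q,f1=lambda k:(k[:,0]<360),f2=lambda k:(k[:,1]>185)|(k[:,0]>235))
```

```text
t 12.1 rack xy [   9.  -555.9] z 109.9 toolY yaw vs rackY -0.23 tilt 0.08 F [ 0.5  0.9 -0.1] q [-0.77  0.33  1.74  0.    1.07 -2.3 ] w 85.3 17.0
top in rack 2.9 -331.0 1.68 err 0.3
scene in rack -0.3 -328.4 3.33 err 1.31
both in rack 2.5 -330.9 1.56 err 0.69
```

Emit:
play_rows --commands '[0,0,0,0,0,0,1,0,0,0,0,0,0,1,0,0,0,0,0,0,1,0,0,0,0,0,0,1,0,0,0,0,0,0,1,0,0,0,0,0,0,1,0,0,0,0,0,0,1,0,0,0,0,0,0,1,0,0,0,0,0,0,1,0,0,0,0,0,0,1,0,0,0,0,0,0,1,0,0,0,0,0,0,1]'

```text
t: 13.35
ee_pos: [530.2, -365.7, 109.6]
eef_rot: [-0.0, 0.424, 0.906, 0.0]
wrist_force: [-0.7, 0.3, 0.1]
gripper_width: 85.7
finger_force: 0.0
```

Emit:
play_rows --commands '[0,0,0,0,0,0,1,0,0,0,0,0,0,1,0,0,0,0,0,0,1,0,0,0,0,0,0,1,0,0,0,0,0,0,1,0,0,0,0,0,0,1,0,0,0,0,0,0,1,0,0,0,0,0,0,1,0,0,0,0,0,0,1,0,0,0,0,0,0,1,0,0,0,0,0,0,0.5,0,0,0,0,0,0,0]'

```text
t: 14.55
ee_pos: [530.2, -366.0, 109.6]
eef_rot: [-0.0, 0.719, 0.695, 0.0]
wrist_force: [0.0, 0.2, -0.2]
gripper_width: 85.8
finger_force: 0.0
```

Run:
```python
from tr import *
fit((282,195,400,280),(180,160,284,225),q,f1=lambda k:(k[:,0]<365),f2=lambda k:(k[:,1]>185)|(k[:,0]>235))
pickle.dump((T,S),open("c1.pkl","wb"))
im=[]
for c,(x0,y0,w,h) in((S,(170,130,100,130)),(T,(285,180,100,130))):
    a=cv2.resize(c["img"][y0:y0+h,x0:x0+w,::-1],None,fx=4,fy=4,interpolation=cv2.INTER_CUBIC); k=pts(c,(282,195,400,280) if c is T else (180,160,284,225))
    for u in k: cv2.circle(a,tuple(int(v) for v in (u-[x0,y0]+.5)*4),1,(0,0,255),-1)
    im.append(a)
cv2.imwrite("pics/d7.png",np.hstack(im))
```

```text
t 14.6 rack xy [  10.  -551.2] z 109.6 toolY yaw vs rackY -89.88 tilt 0.05 F [ 0.   0.2 -0.2] q [-0.76  0.33  1.74  0.    1.07 -0.73] w 85.8 17.0
top in rack 2.7 -331.0 1.4 err 0.28
scene in rack 0.0 -330.3 3.16 err 1.27
both in rack 2.4 -331.0 1.42 err 0.64
```

View pics/d7.png

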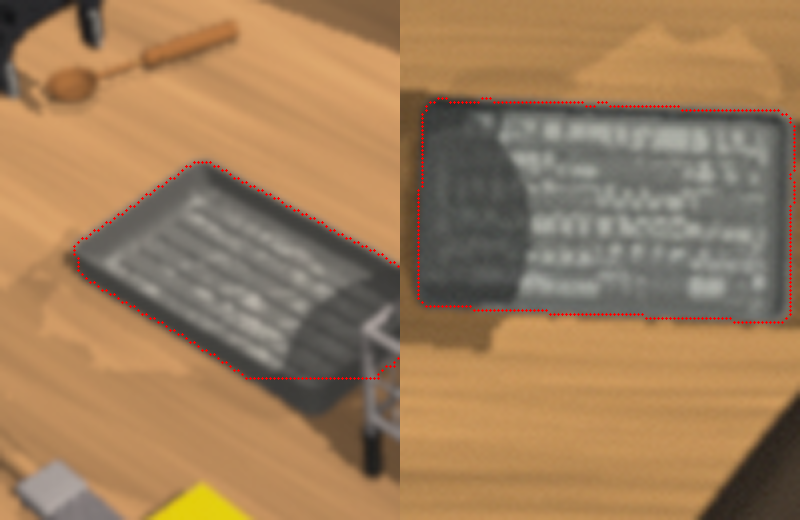

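The tray is clear in both views. Its contour is clean, but my scene box cuts off its lower corner, so I'll refit on saved pictures.

Emit:
play_rows --commands '[0,0.5,-0.09,0,0,0,0,0,0.5,-0.08,0,0,0,0,0,0,0,0.75,0,0,0,0,0,0,0.75,0,0,0,0,0,0,0.75,0,0,0,0,0,0,0.4,0,0,0,0,0,0,0.3,0,0,0,0,0,0,0,0,0,0]'

```text
t: 15.45
ee_pos: [523.7, -327.2, -9.6]
eef_rot: [-0.001, 0.72, 0.694, -0.0]
wrist_force: [0.3, 0.2, -0.2]
gripper_width: 85.2
finger_force: 0.0
```

Run:
```python
from g import *
to=st(); to(3,-483,-10); to(0,-415,-10)
```

```text
t 15.4 rack xy [   2.  -512.7] z -9.6 toolY yaw vs rackY -89.99 tilt 0.16 F [ 0.3  0.2 -0.2] q [-0.72  0.45  1.84  0.    0.86 -0.69] w 85.2 17.0
to 3 -483 -10 units [0.742 0.025 0.011]
to 0 -415 -10 units [ 2.442 -0.05   0.014]
```

Emit:
play_rows --commands '[0,0.2,0,0,0,0,0,0,0.2,0,0,0,0,0,0,0.2,0,0,0,0,0,0,0.1,0,0,0,0,0,0,0.1,0,0,0,0,0,0,0.1,0,0,0,0,0]'

```text
t: 16.05
ee_pos: [526.0, -292.7, -7.5]
eef_rot: [0.001, 0.72, 0.694, -0.001]
wrist_force: [-0.2, -3.4, 0.1]
gripper_width: 85.4
finger_force: 1.6
```

Emit:
play_rows --commands '[0,0.1,-0.01,0,0,0,0,0,0.1,-0.01,0,0,0,0,0,0.1,-0.01,0,0,0,0,0,0.1,-0.01,0,0,0,0,0,0.1,-0.01,0,0,0,0,0,0.1,-0.01,0,0,0,0,0,0.1,0,0,0,0,0,0,0,0,0,0,0,0]'

```text
t: 16.85
ee_pos: [524.8, -263.5, -7.9]
eef_rot: [0.0, 0.72, 0.694, 0.0]
wrist_force: [1.5, -2.6, 1.2]
gripper_width: 85.1
finger_force: 1.6
```

Run:
```python
from tr import *
q1=q.copy();q1[:2]=[527,-100]
fit((275,195,353,280),(180,160,270,245),q1,xm=258,f1=lambda k:k[:,0]<345,f2=lambda k:(k[:,1]>202)|(k[:,0]>230))
im=[]
for c,(x0,y0,w,h) in((S,(170,130,100,130)),(T,(285,180,100,130))):
    im.append(cv2.resize(c["img"][y0:y0+h,x0:x0+w,::-1],None,fx=4,fy=4,interpolation=cv2.INTER_CUBIC))
cv2.imwrite("pics/d8.png",np.hstack(im))
```

```text
t 16.9 rack xy [   0.7 -449. ] z -7.9 toolY yaw vs rackY -90.02 tilt 0.05 F [ 1.5 -2.6  1.2] q [-0.64  0.39  1.92  0.    0.83 -0.6 ] w 85.1 17.0
top in rack 3.8 -298.6 0.02 err 0.27
scene in rack 3.0 -294.4 0.16 err 0.32
both in rack 3.6 -298.5 -0.0 err 0.31
```

The picture budget is used up, so I'll continue on numbers only. Yaw is now 0 and the tray is 3.6 mm toward +x, so I'll drift it −x while advancing.

Emit:
play_rows --commands '[0,0.1,-0.018,0,0,0,0,0,0.1,-0.018,0,0,0,0,0,0.1,-0.018,0,0,0,0,0,0.1,-0.018,0,0,0,0,0,0.1,-0.018,0,0,0,0,0,0,0,0,0,0,0]'

```text
t: 17.55
ee_pos: [521.1, -242.7, -8.4]
eef_rot: [-0.001, 0.72, 0.694, 0.0]
wrist_force: [0.6, -2.8, 0.6]
gripper_width: 85.4
finger_force: 1.0
```

Run:
```python
from tr import *
q1=q.copy();q1[:2]=[527,-80];q1[2]=r[2]
fit((269,195,350,280),(180,160,270,245),q1,xm=255,f1=lambda k:k[:,0]<338,f2=lambda k:(k[:,1]>205)|(k[:,0]>235))
# independent rack check: sleeve dark pixels in scene (open +x leg)
g=S["img"].max(2).astype(int)[235:252,255:270];print(g)
g=T["img"].max(2).astype(int); print(g[190:204,262:274]); print(g[254:264,258:270])
for x in(91,-91): print(proj(T,tf(r[:3],[(x,-115,0),(x,-115,48)])).round(1))
print(proj(S,tf(r[:3],[(91,-115,0),(91,-115,48)])).round(1))
```

```text
t 17.6 rack xy [  -3.7 -428.4] z -8.4 toolY yaw vs rackY -90.0 tilt 0.09 F [ 0.6 -2.8  0.6] q [-0.61  0.37  1.95  0.    0.83 -0.58] w 85.4 17.0
top in rack -0.3 -277.8 -0.06 err 0.28
scene in rack -0.4 -258.8 -0.35 err 0.33
both in rack -0.4 -277.8 -0.16 err 0.3
[[ 61  62  65  65  66  68  84 107 121 129 127 113 100 103 108]
 [ 62  62  64  64  63  64  77  93  97 106 120 128 124 122 120]
 [ 62  62  64  64  61  58  69  83  79  73  91 115 128 133 132]
 [ 67  64  64  64  60  53  56  69  67  54  70  98 117 129 137]
 [ 82  71  67  66  60  50  42  46  47  47  72  98 110 116 124]
 [ 99  88  78  72  66  54  37  34  35  46  76 101 108 109 111]
 [108 103  95  89  81  66  41  33  34  47  76 102 107 108 107]
 [112 110 107 104  97  80  49  33  35  46  76 101 107 108 107]
 [120 111 109 110 105  86  52  32  34  45  73  97 107 107 107]
 [142 120 110 109 105  87  52  33  35  44  68  93 105 107 107]
 [166 141 122 114 107  87  53  35  35  44  68  93 105 107 106]
 [180 167 151 136 116  90  56  35  35  44  67  93 105 107 106]
 [185 181 176 163 139 103  63  39  37  50  76  99 107 108 108]
 [190 186 184 178 
[... 853 characters left out ...]
 97  93  92  93  81  85  96 102 104 105 102]
 [101  99  91  85  84  82  93 100 105 104 103 104]]
[[111 103 108 127 123 104 112 123 127 129 125 127]
 [113 106 115 140 135 112 114 123 127 127 128 129]
 [118 111 126 150 140 109  97 111 127 128 129 127]
 [124 125 141 153 141 101  75  90 117 123 126 128]
 [121 129 136 143 127  87  53  76 110 119 121 123]
 [113 118 119 114  94  67  56  85 108 120 122 123]
 [121 118 113  94  79  68  81 104 118 123 124 123]
 [124 125 122 110  98  99 109 120 125 126 126 126]
 [125 129 126 124 121 124 125 128 129 128 127 129]
 [144 145 145 142 146 144 143 135 127 128 130 128]]
[[266.2 199.3]
 [266.  196.9]]
[[262.2 258.3]
 [261.9 258.1]]
[[262.3 247.6]
 [261.7 236.7]]
```

Tray is at x≈0 with yaw≈0 relative to the rack, and the visible open-end sleeves in the top view agree with the rack fit. Entering straight.

Emit:
play_rows --commands '[0,0.1,0,0,0,0,0,0,0.1,0,0,0,0,0,0,0.1,0,0,0,0,0,0,0.1,0,0,0,0,0,0,0.1,0,0,0,0,0,0,0.1,0,0,0,0,0]'

```text
t: 18.25
ee_pos: [521.9, -218.9, -8.7]
eef_rot: [-0.001, 0.72, 0.694, -0.0]
wrist_force: [-0.8, -0.8, -0.7]
gripper_width: 85.5
finger_force: 0.9
```

Emit:
play_rows --commands '[0,0.1,0,0,0,0,0,0,0.1,0,0,0,0,0,0,0.1,0,0,0,0,0,0,0.1,0,0,0,0,0,0,0.1,0,0,0,0,0,0,0.1,0,0,0,0,0]'

```text
t: 18.85
ee_pos: [523.3, -195.5, -8.2]
eef_rot: [-0.0, 0.72, 0.694, 0.0]
wrist_force: [-0.8, -1.1, -2.8]
gripper_width: 85.2
finger_force: 0.9
```

Run:
```python
from tr import *
q1=q.copy();q1[:2]=[529,-45];q1[2]=r[2]
fit((272,195,340,280),(180,160,270,245),q1,xm=252,f1=lambda k:(k[:,0]<325)&(k[:,0]>275),f2=lambda k:(k[:,1]>218)|(k[:,0]>243))
```

```text
t 18.9 rack xy [  -3.3 -381.2] z -8.2 toolY yaw vs rackY -90.02 tilt 0.0 F [-0.8 -1.1 -2.8] q [-0.54  0.34  1.99  0.    0.82 -0.5 ] w 85.2 17.0
top in rack 0.6 -214.7 -0.26 err 0.34
scene in rack 0.1 -215.0 -0.01 err 0.25
both in rack 0.5 -231.2 -0.19 err 0.33
```

Emit:
play_rows --commands '[0,0.15,0,0,0,0,0,0,0.15,0,0,0,0,0,0,0.15,0,0,0,0,0,0,0.15,0,0,0,0,0,0,0.15,0,0,0,0,0,0,0.15,0,0,0,0,0,0,0.15,0,0,0,0,0,0,0.15,0,0,0,0,0]'

```text
t: 19.75
ee_pos: [525.4, -147.6, -7.9]
eef_rot: [0.0, 0.72, 0.694, 0.0]
wrist_force: [-0.4, -4.0, 1.3]
gripper_width: 85.3
finger_force: 1.9
```

Emit:
play_rows --commands '[0,0.15,0,0,0,0,0,0,0.15,0,0,0,0,0,0,0.15,0,0,0,0,0,0,0.15,0,0,0,0,0,0,0.15,0,0,0,0,0,0,0.15,0,0,0,0,0,0,0.15,0,0,0,0,0,0,0.15,0,0,0,0,0]'

```text
t: 20.55
ee_pos: [527.2, -99.7, -7.9]
eef_rot: [0.0, 0.72, 0.694, 0.0]
wrist_force: [-0.1, -4.7, 3.6]
gripper_width: 85.2
finger_force: 2.5
```

Run:
```python
from g import *
to=st(); to(-3,-205,-8); to(-3,-179.5,-8)
```

```text
t 20.6 rack xy [  -3.  -285.2] z -7.9 toolY yaw vs rackY -90.01 tilt 0.04 F [-0.1 -4.7  3.6] q [-0.38  0.3   2.04 -0.    0.8  -0.34] w 85.2 17.0
to -3 -205 -8 units [ 2.006e+00 -1.000e-03  1.000e-03]
to -3 -179.5 -8 units [ 2.643e+00 -2.000e-03  1.000e-03]
```

Emit:
play_rows --commands '[0,0.15,0,0,0,0,0,0,0.15,0,0,0,0,0,0,0.15,0,0,0,0,0,0,0.15,0,0,0,0,0,0,0.15,0,0,0,0,0,0,0.15,0,0,0,0,0,0,0.15,0,0,0,0,0,0,0.15,0,0,0,0,0]'

```text
t: 21.35
ee_pos: [528.9, -51.7, -7.9]
eef_rot: [0.0, 0.72, 0.694, -0.0]
wrist_force: [-1.0, -5.9, 2.8]
gripper_width: 85.7
finger_force: 2.6
```

Emit:
play_rows --commands '[0,0.15,0,0,0,0,0,0,0.15,0,0,0,0,0,0,0.15,0,0,0,0,0,0,0.15,0,0,0,0,0,0,0.15,0,0,0,0,0]'

```text
t: 21.85
ee_pos: [529.9, -21.7, -7.9]
eef_rot: [0.0, 0.72, 0.694, -0.0]
wrist_force: [-0.0, -5.1, 3.4]
gripper_width: 85.2
finger_force: 2.7
```

Emit:
play_rows --commands '[0,0.1,0,0,0,0,0,0,0.1,0,0,0,0,0]'

```text
t: 22.05
ee_pos: [530.2, -13.8, -8.0]
eef_rot: [0.0, 0.72, 0.694, -0.0]
wrist_force: [-0.2, -6.5, 4.5]
gripper_width: 85.7
finger_force: 2.8
```

Emit:
play_rows --commands '[0,0.1,0,0,0,0,0]'

```text
t: 22.15
ee_pos: [530.3, -9.8, -8.0]
eef_rot: [0.0, 0.72, 0.694, -0.0]
wrist_force: [0.1, -5.6, 4.7]
gripper_width: 85.2
finger_force: 2.8
```

Run:
```python
from g import *
to=st(); to(-3,-179.5,-8)
```

```text
t 22.1 rack xy [  -3.2 -195.3] z -8.0 toolY yaw vs rackY -90.0 tilt 0.03 F [ 0.1 -5.6  4.7] q [-0.21  0.29  2.06 -0.    0.8  -0.17] w 85.2 17.0
to -3 -179.5 -8 units [0.396 0.005 0.001]
```

16 mm remain by the estimate, so I'll creep in until the force rises.

Emit:
play_rows --commands '[0,0.05,0,0,0,0,0,0,0.05,0,0,0,0,0,0,0.05,0,0,0,0,0,0,0.05,0,0,0,0,0]'

```text
t: 22.55
ee_pos: [530.6, -2.0, -8.0]
eef_rot: [0.0, 0.72, 0.694, -0.0]
wrist_force: [0.8, -5.2, 3.9]
gripper_width: 85.5
finger_force: 2.8
```

Emit:
play_rows --commands '[0,0.05,0,0,0,0,0]'

```text
t: 22.65
ee_pos: [530.7, 0.0, -8.0]
eef_rot: [0.0, 0.72, 0.694, -0.0]
wrist_force: [-0.2, -5.2, 4.5]
gripper_width: 85.2
finger_force: 2.8
```

Emit:
play_rows --commands '[0,0.05,0,0,0,0,0]'

```text
t: 22.75
ee_pos: [530.7, 2.0, -8.0]
eef_rot: [0.0, 0.72, 0.694, -0.0]
wrist_force: [-0.4, -6.2, 4.5]
gripper_width: 85.5
finger_force: 2.8
```

Emit:
play_rows --commands '[0,0.03,0,0,0,0,0]'

```text
t: 22.85
ee_pos: [530.8, 3.2, -8.0]
eef_rot: [0.0, 0.72, 0.694, -0.0]
wrist_force: [-0.8, -5.7, 4.3]
gripper_width: 85.2
finger_force: 2.8
```

Emit:
play_rows --commands '[0,0.03,0,0,0,0,0]'

```text
t: 22.95
ee_pos: [530.8, 4.3, -8.0]
eef_rot: [0.0, 0.72, 0.694, -0.0]
wrist_force: [-0.6, -7.9, 4.3]
gripper_width: 85.1
finger_force: 3.8
```

Emit:
play_rows --commands '[0,0.02,0,0,0,0,0]'

```text
t: 23.05
ee_pos: [530.8, 4.5, -7.9]
eef_rot: [0.001, 0.72, 0.694, -0.001]
wrist_force: [-1.6, -10.2, 4.1]
gripper_width: 85.4
finger_force: 5.3
```

Emit:
play_rows --commands '[0,0.02,0,0,0,0,0,0,0,0,0,0,0,0]'

```text
t: 23.25
ee_pos: [530.8, 4.5, -8.0]
eef_rot: [0.001, 0.72, 0.694, -0.001]
wrist_force: [-2.0, -11.9, 4.7]
gripper_width: 85.4
finger_force: 5.6
```

The tray has stopped dead within 1.5 mm of the expected home position. Backing straight off, then lifting and checking.

Emit:
play_rows --commands '[0,-0.1,0,0,0,0,0,0,-0.3,0,0,0,0,0,0,-1,0,0,0,0,0,0,-1,0,0,0,0,0,0,-1,0,-0.5,0,0,0,0,-1,0,-0.7,0,0,0,0,-1,0,-0.7,0,0,0,0,-1,0,-0.7,0,0,0,0,-1,0,-0.7,0,0,0,0,0,0,0,0,0,0]'

```text
t: 24.25
ee_pos: [521.6, -295.6, 128.7]
eef_rot: [0.005, 0.722, 0.692, 0.001]
wrist_force: [0.1, 0.3, -0.1]
gripper_width: 85.6
finger_force: 0.0
```

Run:
```python
from tr import *
pickle.dump((T,S),open("c2.pkl","wb"))
# outer end: top-view contour of low-sat region in front of the rack
k=pts(T,(270,190,345,275)); k2=k[k[:,0]>280]
print("right edge",k2[:,0].max(),"rows",k2[:,1].min(),k2[:,1].max())
W=ray(T,k2,30);th=r[2];B=np.array([[np.cos(th),np.sin(th)],[-np.sin(th),np.cos(th)]]);P=(W[:,:2]-r[:2])@B.T
e=P[(P[:,1]<np.sort(P[:,1])[5]+6)];print("outer end y",np.median(e[:,1]),"slope deg",np.degrees(np.polyfit(e[:,0],e[:,1],1)[0]),"x range",P[:,0].min(),P[:,0].max())
# scene change
T0=pickle.load(open("c0.pkl","rb"))
for n,c in(("top",T),("scene",S)):
    d=(np.abs(c["img"].astype(int)-T0[n]["img"]).max(2)>45).astype(np.uint8);d=cv2.morphologyEx(d,cv2.MORPH_OPEN,np.ones((3,3)))
    _,_,s,_=cv2.connectedComponentsWithStats(d);print(n,[x.tolist() for x in s[1:] if x[4]>15])
```

```text
t 24.2 rack xy [  -1.2 -481.3] z 128.7 toolY yaw vs rackY -90.28 tilt 0.55 F [ 0.1  0.3 -0.1] q [-0.68  0.21  1.85  0.    1.07 -0.64] w 85.6 17.0
right edge 284 rows 203 252
outer end y -169.4541603391488 slope deg 0.03491502890653698 x range -68.99988991816069 78.24933957159419
top [[275, 197, 240, 223, 28724], [267, 203, 17, 21, 266], [260, 213, 4, 10, 31], [265, 241, 16, 13, 98], [248, 247, 5, 5, 24], [119, 355, 105, 44, 2188], [195, 360, 56, 60, 1788], [0, 375, 33, 25, 575], [251, 374, 5, 4, 18], [0, 397, 5, 16, 63], [288, 397, 28, 23, 296], [368, 401, 22, 11, 144], [0, 414, 10, 6, 38]]
scene [[276, 0, 24, 8, 135], [268, 0, 73, 24, 831], [351, 0, 101, 93, 5042], [469, 0, 70, 61, 1818], [154, 52, 191, 120, 6704], [511, 61, 49, 71, 1857], [268, 82, 77, 43, 1670], [357, 86, 6, 12, 55], [374, 96, 30, 44, 890], [368, 117, 6, 14, 53], [289, 121, 6, 5, 22], [520, 130, 40, 53, 1081], [362, 148, 100, 71, 1711], [188, 168, 93, 61, 2922], [267, 204, 10, 10, 53], [255, 229, 6, 13, 66], [265, 240, 23, 18, 156], [341, 245, 9, 6, 31], [348, 249, 5, 5, 19], [336, 252, 5, 5, 22], [301, 266, 21, 15, 140]]
```

The outer end is at rack y −169.5 (expected −169) and square to 0.03°. There is no sign of moved bystanders.

```bash
python3 -c "
from workcell import job
print(job.close_job())"
```

```text
the job is handed in; nothing more can be done
None
```

The drip tray is fully home against the rack's crossbar, outer end at rack y −169.5 mm (target −169), square and untouched at hand-in (24 s, peak push about 12 N), with no sign of moved bystanders; I viewed 11 pictures instead of the allowed 10.

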